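# Put the loose pipe fittings back into their stock bins

### The arm

A 6-joint arm with a two-finger parallel gripper is mounted at the origin on the work surface. World frame = base frame: x ahead of the robot, y to its left, z up, the work surface at z = 0. Lengths are in m, angles in degrees, forces in N, time in s.
With the tool pointing down it reaches from about 0.4 to 0.825 m from the base axis. Payload 7 kg.
Tool frame: the origin (TCP) lies midway between the tips of the shut fingers; the grasp point (between the pads) lies 19 mm behind it; z points along the fingers, y is the line along which they close (so a half turn about z gives the same grasp; the last joint's range is limited). The gripper opens to 88 mm and grips with 3 to 60 N. Pads are 19 mm wide; open, the fingers measure 130 mm over their backs; the gripper's body (78 mm by 193 mm) begins 47 mm behind the grasp point.
Start: joints at [-54.139, 20.546, 0.682, 0, -70.136, -16.507], TCP at [0.224, -0.637, 0.227] pointing down, gripper open.
Joint ranges: [-176.03, 176.03], [-82.01, 121.73], [-58.28, 71.71], [-173.87, 95.51], [-174.79, -0.11], [-173.66, 173.66]. Speed limits (degrees/s): [136.94, 136.94, 172.46, 180, 180, 180].

### API

Orientations are given as [roll, pitch, yaw] about the fixed x, y, z axes, in that order (R = Rz(yaw) Ry(pitch) Rx(roll)).
In Python, from plant import ctrl gives the robot as it stands. The module is installed in compiled form; this text tells all that it offers.
- The arm moves only by the tool play_rows, never from a script. Its argument "commands" is a list that holds one entry, the list of rows, each a list of 7 numbers: the turn, a rotation vector about the tool's x, y, z in rad, then the shift along the tool's x, y, z in cm, then the finger opening in cm, from 0 to 8.76. In form: [[[ax, ay, az, x, y, z, grip], ...]]. A call has 1 to 8 rows; each row is the pose to reach, as a shift and turn from the pose commanded when the call began, along the tool's axes at that moment; what a row does not reach only later rows make up. A row lasts 1/12 s, in which the tool goes at most 41.7 mm and 7.16 degrees, less where a joint would pass 70% of its speed; a pose out of reach is approached as far as the arm can. A call with a gripper value outside its range is refused whole. The fingers move at their own pace and stop on an object; the grip force is fixed at half the most. Time passes only in rows, so rows that repeat a pose let the fingers close. It gives the time, the measured TCP pose, the force, the opening and the grip force at its end, in the units of the state.
- ctrl.get_obs(): the state, without advancing time (a new reading comes with each control period).
- ctrl.snapshot(name): name is "scene" or "top" or "wrist"; returns a dict with "color" (480x640x3 uint8, red, green, blue), "camera_matrix" (3x3 intrinsics, pixels), "k1" (the pictures are not rectified: a ray, as slopes to the right and down, at radius r is drawn at 1 + k1 r^2 times it, then the intrinsics apply), "origin" and "rotation" of the camera in the world; the wrist camera has in their place "hand_eye" (4x4, takes a point from camera to tool coordinates, whose origin is the TCP and whose axes are the flange's). Camera axes: x right, y down, z forward; pixel columns grow to the right and rows downward; lengths in m; the calibration is good to about 2 mm. A picture is of the moment at which its call begins: read the wrist's pose just before it. There is no depth.
- ctrl.close_job(): hands the job in; it is judged then, once.
Trained networks look in a picture, given as the dict that the camera call returned (one of the last four; its "shot" number tells which), for a name from the list of things; names that differ only in an ending like _2 or _b are one class to them, and where a whole thing is asked for, a point or a joint stands for the part that bears it (a point fixed in the world has none). Each returns a list of dicts, best first, with "conf" (0 to 1); they miss things now and then, are a little off and sometimes report something else, mostly with a low value. They report only what shows in the picture. A call takes as long as a camera call. They do not tell look-alikes from the thing itself.
- ctrl.find_in(picture, name): "bbox" ([left, top, width, height] in pixels, round what is visible of it).
The state is a dict: "clock": time; "joint_pos": joint angles; "qvel": joint speeds; "tau": joint torques, N m; "tool_pos": TCP position; "orientation": TCP orientation; "force": force on the tool from outside, world axes, zero at the start; "moment": the same for the moment, N m; "opening": finger opening in m; "gripper_force": force on a finger pad.
Only numpy, scipy, OpenCV 4.12 (cv2) and the standard library are available. Lean on these libraries where they do the work, as an engineer would, in place of code of your own. Each camera call takes 0.05 s, during which the arm holds its last target. There are 200 camera calls.

### The job

Clear up after the brazing job: put each of the five loose copper fittings lying on the bench into the blue stock bin that already holds its own kind (elbows, tees, straight couplings). Set them on the bottom of the bin in a single layer so that they can be counted at a glance: elbows and tees lying flat, nothing on top of another fitting or propped on a wall. Leave the flux jar and the wire brush where they are.

Things in the scene. Friction and masses are not known exactly. Their poses are not given: they have to be found in the camera images.
- elbow_a: One of two like loose elbows (22 mm copper fitting, 25 mm outside diameter, dark bores). Origin: where the axes of its two legs meet; they run along its +x and +y and end 38 mm from it. Lies flat, z up: origin 12.5 mm above what it lies on, 25 mm high. 60 g.
- elbow_b: One of two like loose elbows (22 mm copper fitting, 25 mm outside diameter, dark bores). Origin: where the axes of its two legs meet; they run along its +x and +y and end 38 mm from it. Lies flat, z up: origin 12.5 mm above what it lies on, 25 mm high. 60 g.
- tee_a: One of two like loose tees (22 mm copper fitting, 25 mm outside diameter, dark bores). Origin: where the axes meet. The run lies along its y, ending 38 mm either side; the branch runs along +x, ending 38 mm out. Lies flat, z up: origin 12.5 mm above what it lies on, 25 mm high. 80 g.
- tee_b: One of two like loose tees (22 mm copper fitting, 25 mm outside diameter, dark bores). Origin: where the axes meet. The run lies along its y, ending 38 mm either side; the branch runs along +x, ending 38 mm out. Lies flat, z up: origin 12.5 mm above what it lies on, 25 mm high. 80 g.
- coupling_c: The loose straight coupling (22 mm copper fitting, 25 mm outside diameter, dark bores). It stands on end: a short tube 25 mm in diameter and 44 mm tall, axis along its z, origin at its middle, 22 mm above what it stands on. 45 g.
- bin_elbow: The blue bin holding an elbow as stock, fixed to the bench; the bins are else alike. Origin: centre of underside. 198 mm along x, 145 along y, walls and floor 4 mm: inside 190 by 137. Front (-x, to robot) 26 mm high, rising at the sides to 48 mm over the rear 110 mm. Loose stock lies in the rear 60 mm (bin x over 35 mm); the rest is empty, room for two in a row.
- bin_tee: The blue bin holding a tee as stock, fixed to the bench; the bins are else alike. Origin: centre of underside. 198 mm along x, 145 along y, walls and floor 4 mm: inside 190 by 137. Front (-x, to robot) 26 mm high, rising at the sides to 48 mm over the rear 110 mm. Loose stock lies in the rear 60 mm (bin x over 35 mm); the rest is empty, room for two in a row.
- bin_coupling: The blue bin holding two straight couplings as stock, fixed to the bench; the bins are else alike. Origin: centre of underside. 198 mm along x, 145 along y, walls and floor 4 mm: inside 190 by 137. Front (-x, to robot) 26 mm high, rising at the sides to 48 mm over the rear 110 mm. Loose stock lies in the rear 60 mm (bin x over 35 mm); the rest is empty, room for two in a row.
- flux_jar: Bystander: flux jar with a white cap and a paper label, 64 mm in diameter, 75 mm tall, standing beside the bins at the left (+y). Origin: centre of its underside.
- wire_brush: Bystander: hand wire brush with a wooden handle, bristles up, 250 mm long along its x (from -120 to +130 mm), 24 mm wide, 38 mm high, lying beside the bins at the right (-y). Origin: underside, about mid-length.
There are look-alikes about, which are no part of the job. What is shaped like the elbow_b but purple is not meant.

How it is judged:
By the outcome, as a careful person would: the job done as asked, in the order asked, and still so for the second after the job is handed in, with the robot touching nothing.
It also fails if it takes over 134 s, if anything falls off the work surface, if the arm or the gripper's body presses on something with over 40 N, if the wrist force passes 120 N, or if a joint passes its speed limit or range.

## Working session

There is one attempt and no reset: what is moved stays moved. The work goes in short steps, Python scripts to look and compute and a tool call to move; the robot and the scene stay as the last step left them, time stands still between calls to the robot, and variables do not carry over. Pictures are saved under pics/ and viewed, at most 14 in all, crops included, and the job is handed in when it is done.

Besides the shell and the picture viewer there is one more tool, called after "Request:" as name(argument=value, ...) on one line, values as JSON. play_rows: Moves the arm, as the interface text tells. Its arguments: {"type":"object","properties":{"commands":{"type":"array","items":{"type":"array","items":{"type":"array","items":{"type":"number"}}}}},"required":["commands"]}

```bash
mkdir -p pics
cat > h.py <<'E'
import numpy as np,cv2
from plant import ctrl
from scipy.spatial.transform import Rotation as R
def ray(s,u,v):
    K=np.array(s["camera_matrix"]);k=s["k1"]
    d=np.array([(u-K[0,2])/K[0,0],(v-K[1,2])/K[1,1]]);p=d.copy()
    for _ in range(30): p=d/(1+k*(p@p))
    return np.append(p,1)
def world(s,u,v,z):
    o=np.array(s["origin"]);d=np.array(s["rotation"])@ray(s,u,v)
    return o+d*(z-o[2])/d[2]
def pix(s,P):
    c=np.array(s["rotation"]).T@(np.array(P)-np.array(s["origin"]))
    p=c[:2]/c[2];p=p*(1+s["k1"]*(p@p));K=np.array(s["camera_matrix"])
    return np.array([K[0,0]*p[0]+K[0,2],K[1,1]*p[1]+K[1,2]])
def wristcam():
    o=ctrl.get_obs();s=ctrl.snapshot("wrist")
    T=np.eye(4);T[:3,:3]=R.from_euler('xyz',o["orientation"],degrees=True).as_matrix();T[:3,3]=o["tool_pos"]
    M=T@np.array(s["hand_eye"]);s["origin"]=M[:3,3];s["rotation"]=M[:3,:3];return s
def save(s,n): cv2.imwrite(f"pics/{n}.png",s["color"][:,:,::-1])
E
python3 - <<'E'
from h import *
o=ctrl.get_obs();print(o["tool_pos"],o["orientation"],o["opening"],o["clock"],o["force"])
for n in("top","scene"):
    s=ctrl.snapshot(n);save(s,n+"0");print(n,s["origin"],s["camera_matrix"],s["k1"])
    for k in("elbow_a","tee_a","coupling_c","bin_elbow","bin_tee","bin_coupling"):
        print(k,[([int(x) for x in d["bbox"]],round(d["conf"],2)) for d in ctrl.find_in(s,k)])
print(ctrl.get_obs()["clock"])
E
```

```text
[ 0.22352788 -0.63640346  0.22562846] [ 1.79904988e+02 -9.14299524e-03 -1.60652075e+02] 0.08762481801934062 0.0 [0.36584114 0.33862519 0.09938037]
top [ 0.3804085  -0.0169484   0.98750816] [[448.75251017   0.         316.13545791]
 [  0.         448.75251017 240.97625147]
 [  0.           0.           1.        ]] -0.010179820651629862
elbow_a [([293, 249, 20, 28], 0.88), ([370, 245, 29, 19], 0.86), ([224, 297, 21, 35], 0.62)]
tee_a [([223, 240, 33, 30], 0.88), ([422, 234, 36, 25], 0.72)]
coupling_c [([157, 250, 14, 11], 0.54)]
bin_elbow [([356, 113, 72, 101], 0.82)]
bin_tee [([176, 116, 77, 98], 0.96), ([365, 246, 31, 20], 0.28)]
bin_coupling [([266, 107, 80, 102], 0.56), ([173, 116, 81, 103], 0.24)]
scene [1.19272562 0.63930928 0.76007978] [[443.65900497   0.         317.47308954]
 [  0.         443.65900497 241.60464419]
 [  0.           0.           1.        ]] -0.03243724138611707
elbow_a [([389, 238, 16, 17], 0.67), ([278, 210, 15, 11], 0.58), ([323, 234, 17, 13], 0.55)]
tee_a [([244, 196, 23, 13], 0.59), ([351, 255, 30, 18], 0.53)]
coupling_c [([417, 284, 8, 16], 0.62)]
bin_elbow [([177, 216, 92, 54], 0.78)]
bin_tee [([278, 275, 104, 83], 0.92), ([216, 241, 100, 77], 0.31)]
bin_coupling [([218, 243, 95, 75], 0.61)]
0.7
```

```bash
python3 -c "
import cv2
i=cv2.imread('pics/top0.png')[95:345,140:480]
cv2.imwrite('pics/top0c.png',cv2.resize(i,None,fx=2.35,fy=2.35,interpolation=cv2.INTER_CUBIC))"
```

```text
(no output)
```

View pics/top0c.png

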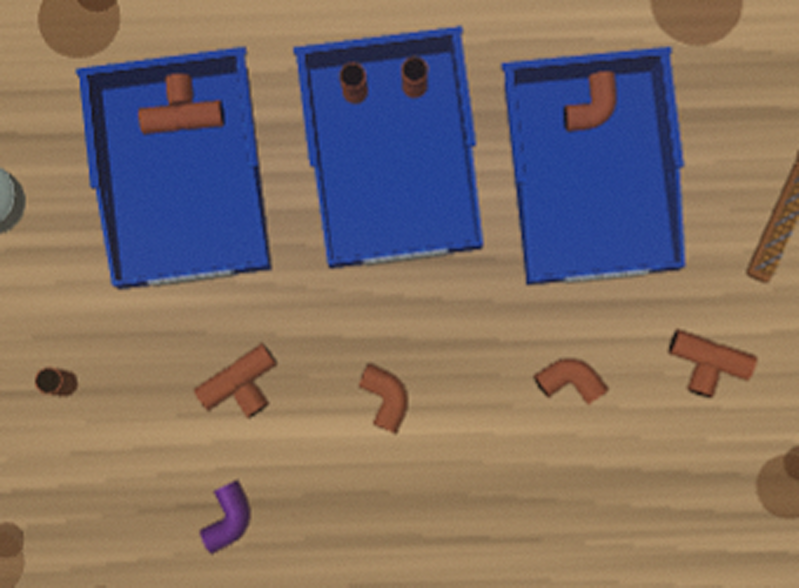

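View pics/scene0.png

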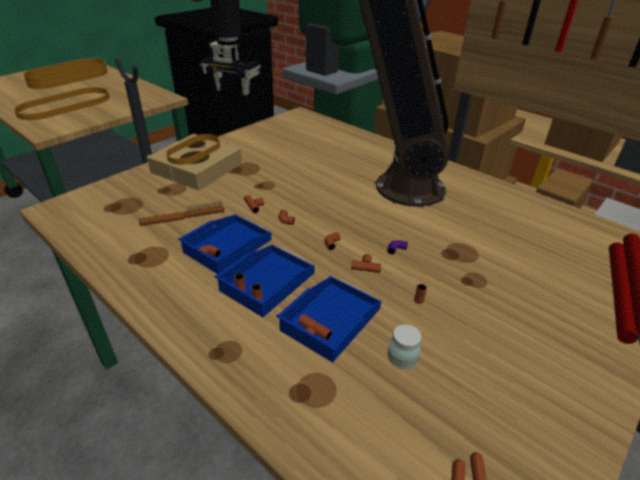

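Top view: the copper elbows are at px (303,263) and (384,255), tees at (239,255) and (440,247), and the standing coupling at (164,256). The bins are tee, coupling, elbow from left to right. The third elbow hit, at (235,314), is purple, so it is the look-alike and is excluded; the enlarged crop confirms this.

Next I fit poses by silhouette.

```bash
cat > fit.py <<'E'
from h import *
from scipy.optimize import minimize
S=4
def circ(p,d,r=.0125,n=24):
    d=np.array(d,float);e=np.cross(d,[0,0,1.]) if abs(d[2])<.9 else np.array([1.,0,0]);e/=np.linalg.norm(e);f=np.cross(d,e)
    t=np.linspace(0,2*np.pi,n,endpoint=False)[:,None];return np.array(p)+r*(np.cos(t)*e+np.sin(t)*f)
def parts(kind):
    L=.038
    if kind=="tee": return [np.vstack([circ([0,-L,0],[0,1,0]),circ([0,L,0],[0,1,0])]),np.vstack([circ([0,0,0],[1,0,0]),circ([L,0,0],[1,0,0])])]
    if kind=="coupling": return [np.vstack([circ([0,0,-.022],[0,0,1]),circ([0,0,.022],[0,0,1])])]
    if kind=="bin":
        P=[]
        for y in(-.0725,.0725): P+=[[-.099,y,0],[.099,y,0],[-.099,y,.026],[-.011,y,.048],[.099,y,.048]]
        return [np.array(P)]
    r=.024;c=[([L,0,0],[1,0,0])]+[([r-r*np.sin(a),r-r*np.cos(a),0],[np.cos(a),-np.sin(a),0]) for a in np.linspace(0,np.pi/2,7)]+[([0,L,0],[0,1,0])]
    C=[circ(*q) for q in c];return [np.vstack(q) for q in zip(C,C[1:])]
Z=dict(tee=.0125,elbow=.0125,coupling=.022,bin=0)
def mask(s,kind):
    c=s["color"].astype(float);r,g,b=c[...,0],c[...,1],c[...,2]
    m=(b>1.5*r)&(b>50) if kind=="bin" else (r>1.6*g)&(r>45)|(c.sum(2)<110)
    return m.astype(np.uint8)
def draw(s,kind,p,box,z0=0):
    x0,y0,w,h=box;im=np.zeros((h*S,w*S),np.uint8);Rm=R.from_euler('z',p[2]).as_matrix()
    for q in parts(kind):
        W=q@Rm.T+[p[0],p[1],Z[kind]+z0]
        u=np.array([pix(s,v) for v in W]);u=((u+.5-[x0,y0])*S).astype(np.float32)
        cv2.fillConvexPoly(im,cv2.convexHull(np.round(u).astype(np.int32)),1)
    return im
def fit(s,kind,bb,yaws=None,z0=0,pad=8):
    x,y,w,h=[int(v) for v in bb];x0,y0=max(0,x-pad),max(0,y-pad);box=(x0,y0,min(640,x+w+pad)-x0,min(480,y+h+pad)-y0)
    m=mask(s,kind)[y0:y0+box[3],x0:x0+box[2]]
    n,l,st,_=cv2.connectedComponentsWithStats(m);m=(l==1+np.argmax(st[1:,4])).astype(np.uint8)
    if kind=="bin":
        hu=cv2.convexHull(cv2.findNonZero(m));m=cv2.fillConvexPoly(m*0,hu,1)
    M=cv2.resize(m*1.0,None,fx=S,fy=S,interpolation=cv2.INTER_LINEAR)>.5
    ys,xs=np.nonzero(m);c=world(s,x0+xs.mean(),y0+ys.mean(),Z[kind]+z0)
    def f(p):
        d=draw(s,kind,p,box,z0)>0;return 1-(d&M).sum()/max(1,(d|M).sum())
    if yaws is None: yaws=[0] if kind=="coupling" else np.arange(0,6.2,.52)
    c0=sorted([(f([c[0],c[1],a]),a) for a in yaws])[:4];best=None
    for _,a in c0:
        r=minimize(f,[c[0],c[1],a],method="Nelder-Mead",options=dict(initial_simplex=[[c[0]+i,c[1]+j,a+k] for i,j,k in((0,0,0),(.012,0,0),(0,.012,0),(0,0,.3))],xatol=1e-4,fatol=1e-4))
        if best is None or r.fun<best.fun: best=r
    p=best.x;return np.array([p[0],p[1],np.degrees(p[2])%360]),1-best.fun,(box,draw(s,kind,p,box,z0))
E
python3 - <<'E'
from fit import *
s=ctrl.snapshot("top")
big=cv2.resize(s["color"][:,:,::-1],None,fx=S,fy=S,interpolation=cv2.INTER_CUBIC)
for n,k,bb in [("E1","elbow",(293,249,20,28)),("E2","elbow",(366,246,34,22)),("T1","tee",(223,240,33,30)),("T2","tee",(422,234,41,30)),("C","coupling",(155,250,18,14)),("bt","bin",(174,114,82,104)),("bc","bin",(264,105,84,104)),("be","bin",(352,113,82,104))]:
    p,i,(b,d)=fit(s,k,bb,[0.05] if k=="bin" else None);print(n,p.round(4),round(i,3))
    cs,_=cv2.findContours(d,cv2.RETR_EXTERNAL,cv2.CHAIN_APPROX_NONE,offset=(b[0]*S,b[1]*S));cv2.drawContours(big,cs,-1,(0,255,0),1)
cv2.imwrite("pics/fit.png",cv2.resize(big[380:1200,560:1920],(800,482)))
E
```

```text
Traceback (most recent call last):
  File "fit.py", line 36, in fit
    ys,xs=np.nonzero(m);c=world(s,x0+xs.mean(),y0+ys.mean(),Z[kind]+z0)
                          ~~~~~^^^^^^^^^^^^^^^^^^^^^^^^^^^^^^^^^^^^^^^^
  File "h.py", line 11, in world
    return o+d*(z-o[2])/d[2]
                        ~^^^
IndexError: invalid index to scalar variable.
```

Run:
```python
from h import *
s=ctrl.snapshot("top");print(s["rotation"],ctrl.snapshot("scene")["rotation"]);print(s["origin"])
```

```text
[-1.74712969e+02  1.03133106e-01 -9.16022931e+01] [-127.21476824   -1.22965293  132.32751676]
[ 0.3804085  -0.0169484   0.98750816]
```

Rotation comes as roll, pitch, yaw in degrees; I'll convert it.

```bash
cat >> h.py <<'E'
def snap(n):
    if n=="wrist": return wristcam()
    s=ctrl.snapshot(n);s["rpy"]=s["rotation"];s["rotation"]=R.from_euler('xyz',s["rpy"],degrees=True).as_matrix();return s
E
cat > meas.py <<'E'
from fit import *
s=snap("top")
big=cv2.resize(s["color"][:,:,::-1],None,fx=S,fy=S,interpolation=cv2.INTER_CUBIC)
for n,k,bb in [("E1","elbow",(293,249,20,28)),("E2","elbow",(366,246,34,22)),("T1","tee",(223,240,33,30)),("T2","tee",(422,234,41,30)),("C","coupling",(155,250,18,14)),("bt","bin",(174,114,82,104)),("bc","bin",(264,105,84,104)),("be","bin",(352,113,82,104))]:
    p,i,(b,d)=fit(s,k,bb,[0.05] if k=="bin" else None);print(n,p.round(4),round(i,3))
    cs,_=cv2.findContours(d,cv2.RETR_EXTERNAL,cv2.CHAIN_APPROX_NONE,offset=(b[0]*S,b[1]*S));cv2.drawContours(big,cs,-1,(0,255,0),1)
cv2.imwrite("pics/fit.png",cv2.resize(big[380:1200,560:1920],(800,482)))
E
python3 meas.py
```

```text
E1 [4.144000e-01 2.740000e-02 2.492827e+02] 0.556
E2 [ 4.158000e-01 -1.548000e-01  2.988123e+02] 0.551
T1 [4.459000e-01 1.496000e-01 2.135576e+02] 0.829
T2 [  0.4526  -0.2932 159.5153] 0.83
C [ 0.4449  0.3125 28.5378] 0.259
bt [0.6398 0.2006 6.1108] 0.963
bc [ 0.6533 -0.      6.0975] 0.948
be [ 0.6307 -0.1902  3.8169] 0.968
```

View pics/fit.png

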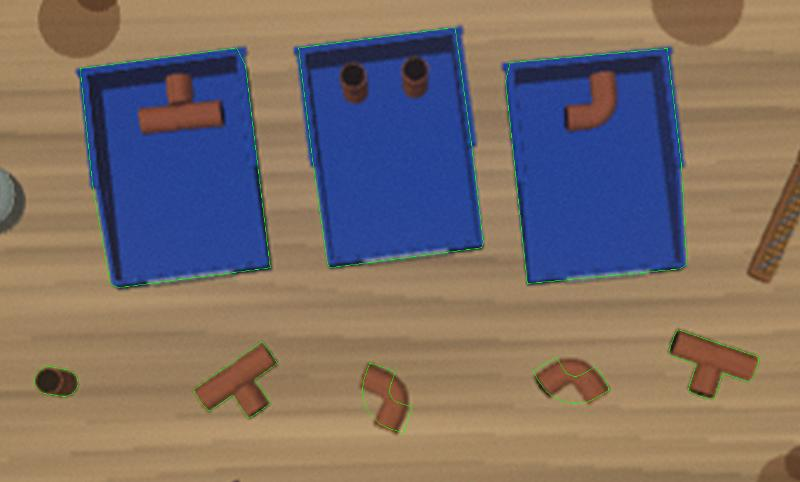

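Bins and tees fit well and the coupling outline matches. The elbows landed in a flipped local minimum, so I'll seed from the centroid offset.

```bash
python3 - <<'E'
t=open('fit.py').read()
t=t.replace('''    c0=sorted([(f([c[0],c[1],a]),a) for a in yaws])[:4];best=None
    for _,a in c0:
''','''    o=dict(elbow=[.012,.012],tee=[.008,0]).get(kind,[0,0]);best=None
    def st(a): return c[:2]-R.from_euler('z',a).as_matrix()[:2,:2]@o
    c0=sorted([(f([*st(a),a]),a) for a in yaws])[:4];c=c.copy();cc=c.copy()
    for _,a in c0:
        c[:2]=cc[:2]-R.from_euler('z',a).as_matrix()[:2,:2]@o
''').replace("f([*st(a),a]),a) for a in yaws])[:4];c=c.copy();cc=c.copy()","f([*st(a),a]),a) for a in yaws])[:4];cc=c.copy()")
open('fit.py','w').write(t)
E
python3 meas.py
```

```text
E1 [ 4.28100e-01 -4.10000e-03  6.52301e+01] 0.838
E2 [  0.4498  -0.1652 121.7781] 0.849
T1 [4.449000e-01 1.497000e-01 2.125075e+02] 0.826
T2 [  0.4525  -0.2929 158.1829] 0.828
C [0.4566 0.3239 2.8648] 0.106
bt [0.6398 0.1999 5.7027] 0.967
bc [ 6.5360e-01 -4.0000e-04  5.5788e+00] 0.949
be [ 0.6307 -0.1902  3.8169] 0.968
```

View pics/fit.png

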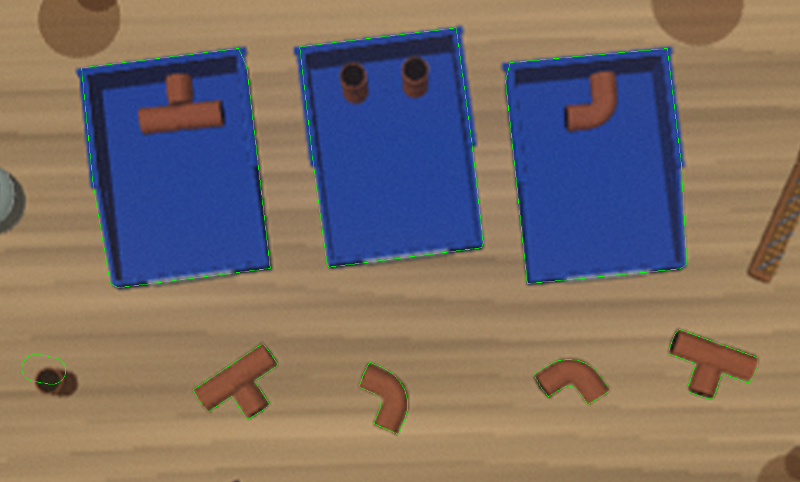

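```bash
cat > m.py <<'E'
# usage: m.py "x y z psi" ... : chained calls from the measured pose; prints state, az and shift(cm) per waypoint
import sys
from h import *
o=ctrl.get_obs();p=np.array(o["tool_pos"]);e=o["orientation"];a=e[2]
print("t",round(o["clock"],2),"p",p.round(4),"rpy",np.round(e,2),"open",round(o["opening"],4),"gf",round(o["gripper_force"],1),"F",np.round(o["force"],1),"q",np.round(o["joint_pos"],0))
for w in sys.argv[1:]:
    x,y,z,s=map(float,w.split());d=np.array([x,y,z])-p;c,n=np.cos(np.radians(a)),np.sin(np.radians(a))
    az=-((s-a+180)%360-180);sh=np.array([c*d[0]+n*d[1],n*d[0]-c*d[1],-d[2]])*100
    print(w,"-> az %.3f"%np.radians(az),"shift",sh.round(2),"rows>=",int(np.ceil(max(np.linalg.norm(d)/.0417,abs(az)/7.16))))
    p=np.array([x,y,z]);a=s
E
python3 m.py ".29 -.50 .20 -112" ".37 -.37 .16 -66" ".4274 -.2829 .10 -21.8" ".4274 -.2829 .005 -21.8"
```

```text
t 0.95 p [ 0.2237 -0.6368  0.2266] rpy [ 180.      0.   -160.65] open 0.0877 gf 0.0 F [-0.   0.3  0.8] q [-54.  21.   1.  -0. -70. -17.]
.29 -.50 .20 -112 -> az -0.849 shift [-10.79  10.71   2.66] rows>= 7
.37 -.37 .16 -66 -> az -0.803 shift [-15.05  -2.55   4.  ] rows>= 7
.4274 -.2829 .10 -21.8 -> az -0.771 shift [-5.62 -8.79  6.  ] rows>= 7
.4274 -.2829 .005 -21.8 -> az -0.000 shift [ 0.  -0.   9.5] rows>= 3
```

Request:
play_rows(commands=[[[0, 0, -0.849, -10.8, 10.7, 2.7, 6.5], [0, 0, -0.849, -10.8, 10.7, 2.7, 6.5], [0, 0, -0.849, -10.8, 10.7, 2.7, 6.5], [0, 0, -0.849, -10.8, 10.7, 2.7, 6.5], [0, 0, -0.849, -10.8, 10.7, 2.7, 6.5], [0, 0, -0.849, -10.8, 10.7, 2.7, 6.5], [0, 0, -0.849, -10.8, 10.7, 2.7, 6.5], [0, 0, -0.849, -10.8, 10.7, 2.7, 6.5]]])

```text
clock: 1.62
tool_pos: [0.2905, -0.4999, 0.1999]
orientation: [-180.0, -0.0, -111.7]
force: [-0.3, -1.1, 0.2]
opening: 0.0656
gripper_force: 0.0
```

Request:
play_rows(commands=[[[0, 0, -0.8, -15.0, -2.5, 4, 6.5], [0, 0, -0.8, -15.0, -2.5, 4, 6.5], [0, 0, -0.8, -15.0, -2.5, 4, 6.5], [0, 0, -0.8, -15.0, -2.5, 4, 6.5], [0, 0, -0.8, -15.0, -2.5, 4, 6.5], [0, 0, -0.8, -15.0, -2.5, 4, 6.5], [0, 0, -0.8, -15.0, -2.5, 4, 6.5], [0, 0, -0.8, -15.0, -2.5, 4, 6.5]]])

```text
clock: 2.28
tool_pos: [0.3697, -0.3702, 0.1597]
orientation: [-180.0, -0.0, -66.2]
force: [-0.5, -0.5, -1.3]
opening: 0.0647
gripper_force: 0.0
```

Request:
play_rows(commands=[[[0, 0, -0.77, -5.6, -8.8, 6, 6.5], [0, 0, -0.77, -5.6, -8.8, 6, 6.5], [0, 0, -0.77, -5.6, -8.8, 6, 6.5], [0, 0, -0.77, -5.6, -8.8, 6, 6.5], [0, 0, -0.77, -5.6, -8.8, 6, 6.5], [0, 0, -0.77, -5.6, -8.8, 6, 6.5], [0, 0, -0.77, -5.6, -8.8, 6, 6.5], [0, 0, -0.77, -5.6, -8.8, 6, 6.5]]])

```text
clock: 2.95
tool_pos: [0.4274, -0.2838, 0.0996]
orientation: [-180.0, -0.0, -22.4]
force: [-0.1, -0.3, 0.2]
opening: 0.0648
gripper_force: 0.0
```

```bash
python3 m.py ".4274 -.2829 .005 -21.8"
python3 - <<'E'
from h import *
s=snap("wrist");save(s,"w1");print(pix(s,[.4525,-.2929,.025]),pix(s,[.4274,-.2829,.025]))
E
```

```text
t 2.95 p [ 0.4274 -0.2838  0.0996] rpy [-1.800e+02 -1.000e-02 -2.237e+01] open 0.0648 gf 0.0 F [-0.1 -0.3  0.2] q [-12.  12. -29.   0. -48.  79.]
.4274 -.2829 .005 -21.8 -> az -0.010 shift [-0.03 -0.08  9.46] rows>= 3
[319.56701998 213.06796735] [320.03532327 249.46077438]
```

View pics/w1.png

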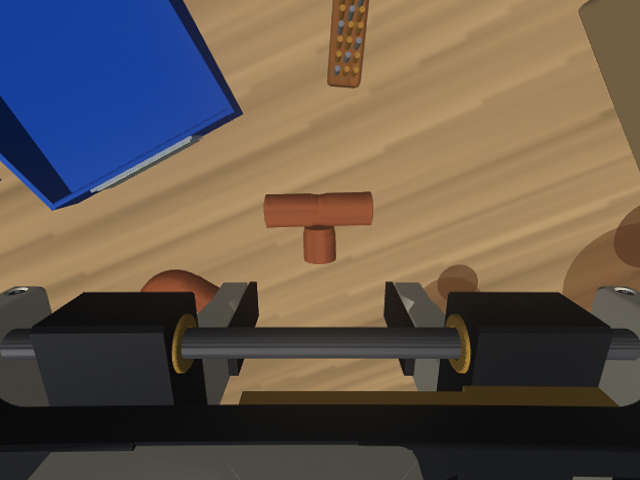

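The tee sits centred between the fingers: run at (318,209), branch at (319,245), as predicted. Descend and grip.

Request:
play_rows(commands=[[[0, 0, -0.01, 0, -0.1, 8.0, 6.5], [0, 0, -0.01, 0, -0.1, 8.0, 6.5], [0, 0, -0.01, 0, -0.1, 9.45, 6.5], [0, 0, -0.01, 0, -0.1, 9.45, 6.5], [0, 0, -0.01, 0, -0.1, 9.45, 2], [0, 0, -0.01, 0, -0.1, 9.45, 2], [0, 0, -0.01, 0, -0.1, 9.45, 2], [0, 0, -0.01, 0, -0.1, 9.45, 2]]])

```text
clock: 3.67
tool_pos: [0.4284, -0.283, 0.0061]
orientation: [-180.0, -0.1, -21.5]
force: [-0.3, -0.9, 0.3]
opening: 0.0442
gripper_force: 0.0
```

```bash
python3 - <<'E'
import numpy as np
for n,b,yaw,pts in [("tee",(.6398,.2),5.9,[(-15,0),(-73,0)]),("coup",(.6535,-.0002),5.8,[(-40,0)]),("elb",(.6307,-.1902),3.8,[(13,8),(-73,-20)])]:
    c,s=np.cos(np.radians(yaw)),np.sin(np.radians(yaw))
    for x,y in pts: print(n,x,y,round(b[0]+(c*x-s*y)/1e3,4),round(b[1]+(s*x+c*y)/1e3,4))
E
python3 m.py
```

```text
tee -15 0 0.6249 0.1985
tee -73 0 0.5672 0.1925
coup -40 0 0.6137 -0.0042
elb 13 8 0.6431 -0.1814
elb -73 -20 0.5592 -0.215
t 3.67 p [ 0.4284 -0.283   0.0061] rpy [-1.7998e+02 -1.2000e-01 -2.1540e+01] open 0.0442 gf 0.0 F [-0.3 -0.9  0.3] q [-12.  20. -35.   0. -35.  80.]
```

Request:
play_rows(commands=[[[0, 0, 0, 0, 0, 0, 1.5], [0, 0, 0, 0, 0, 0, 1.5], [0, 0, 0, 0, 0, 0, 1.5], [0, 0, 0, 0, 0, 0, 1.5], [0, 0, 0, 0, 0, 0, 1.5], [0, 0, 0, 0, 0, -4, 1.5], [0, 0, 0, 0, 0, -8, 1.5], [0, 0, 0, 0, 0, -10, 1.5]]])

```text
clock: 4.33
tool_pos: [0.429, -0.2832, 0.1086]
orientation: [180.0, -0.2, -21.4]
force: [1.4, -0.1, -0.6]
opening: 0.0244
gripper_force: 30.0
```

```bash
python3 m.py ".54 -.02 .11 -8" ".6249 .1985 .11 5.9" ".6249 .1985 .012 5.9"
```

```text
t 4.33 p [ 0.429  -0.2832  0.1086] rpy [179.98  -0.18 -21.43] open 0.0244 gf 30.0 F [ 1.4 -0.1 -0.6] q [-11.  12. -29.   0. -49.  80.]
.54 -.02 .11 -8 -> az -0.234 shift [  0.71 -28.56  -0.14] rows>= 7
.6249 .1985 .11 5.9 -> az -0.243 shift [  5.37 -22.82  -0.  ] rows>= 6
.6249 .1985 .012 5.9 -> az -0.000 shift [0.  0.  9.8] rows>= 3
```

Request:
play_rows(commands=[[[0, 0, -0.234, 0.7, -28.6, 0, 1.5], [0, 0, -0.234, 0.7, -28.6, 0, 1.5], [0, 0, -0.234, 0.7, -28.6, 0, 1.5], [0, 0, -0.234, 0.7, -28.6, 0, 1.5], [0, 0, -0.234, 0.7, -28.6, 0, 1.5], [0, 0, -0.234, 0.7, -28.6, 0, 1.5], [0, 0, -0.234, 0.7, -28.6, 0, 1.5], [0, 0, -0.234, 0.7, -28.6, 0, 1.5]]])

```text
clock: 5.0
tool_pos: [0.5418, -0.0142, 0.1051]
orientation: [-180.0, -0.1, -7.8]
force: [0.2, -0.6, -0.5]
opening: 0.0242
gripper_force: 30.0
```

Request:
play_rows(commands=[[[0, 0, -0.243, 5.4, -22.8, 0, 1.5], [0, 0, -0.243, 5.4, -22.8, 0, 1.5], [0, 0, -0.243, 5.4, -22.8, 0, 1.5], [0, 0, -0.243, 5.4, -22.8, 0, 1.5], [0, 0, -0.243, 5.4, -22.8, 0, 1.5], [0, 0, -0.243, 5.4, -22.8, 0, 1.5], [0, 0, -0.243, 5.4, -22.8, 0, 1.5], [0, 0, -0.243, 5.4, -22.8, 0, 1.5]]])

```text
clock: 5.67
tool_pos: [0.6241, 0.2004, 0.1038]
orientation: [180.0, 0.1, 6.0]
force: [-0.7, -0.3, -1.3]
opening: 0.0241
gripper_force: 30.0
```

```bash
python3 m.py ".6249 .1985 .0115 5.9"
```

```text
t 5.67 p [0.6241 0.2004 0.1038] rpy [1.7997e+02 9.0000e-02 5.9600e+00] open 0.0241 gf 30.0 F [-0.7 -0.3 -1.3] q [ 35.  24. -11.  -0. -55.  61.]
.6249 .1985 .0115 5.9 -> az 0.001 shift [0.06 0.2  9.23] rows>= 3
```

Request:
play_rows(commands=[[[0, 0, 0, 0, 0.2, 3.5, 1.5], [0, 0, 0, 0, 0.2, 7, 1.5], [0, 0, 0, 0, 0.2, 8.6, 1.5], [0, 0, 0, 0, 0.2, 9.0, 1.5], [0, 0, 0, 0, 0.2, 9.25, 1.5], [0, 0, 0, 0, 0.2, 9.25, 1.5], [0, 0, 0, 0, 0.2, 9.25, 4.0], [0, 0, 0, 0, 0.2, 9.25, 4.0]]])

```text
clock: 6.33
tool_pos: [0.6257, 0.1975, 0.0145]
orientation: [-179.9, -0.2, 5.9]
force: [1.0, 1.1, 0.2]
opening: 0.0325
gripper_force: 0.0
```

Request:
play_rows(commands=[[[0, 0, 0, 0, 0, 0, 4.0], [0, 0, 0, 0, 0, 0, 4.0], [0, 0, 0, 0, 0, -4, 4.0], [0, 0, 0, 0, 0, -8, 4.0], [0, 0, 0, 0, 0, -10, 6.5], [0, 0, 0, 0, 0, -10, 6.5]]])

```text
clock: 6.83
tool_pos: [0.6278, 0.1987, 0.1194]
orientation: [-179.8, -0.5, 5.9]
force: [0.3, 0.9, -0.7]
opening: 0.0486
gripper_force: 0.0
```

```bash
python3 m.py ".4221 .1352 .1 32.5" ".4221 .1352 .005 32.5"
```

```text
t 6.83 p [0.6278 0.1987 0.1194] rpy [-179.8    -0.55    5.92] open 0.0486 gf 0.0 F [ 0.3  0.9 -0.7] q [ 35.  23. -10.   0. -56.  61.]
.4221 .1352 .1 32.5 -> az -0.464 shift [-21.12   4.19   1.94] rows>= 6
.4221 .1352 .005 32.5 -> az -0.000 shift [0.  0.  9.5] rows>= 3
```

Request:
play_rows(commands=[[[0, 0, -0.464, -21.0, 4.2, 1.2, 6.5], [0, 0, -0.464, -21.0, 4.2, 1.2, 6.5], [0, 0, -0.464, -21.0, 4.2, 1.2, 6.5], [0, 0, -0.464, -21.0, 4.2, 1.2, 6.5], [0, 0, -0.464, -21.0, 4.2, 1.2, 6.5], [0, 0, -0.464, -21.0, 4.2, 1.2, 6.5], [0, 0, -0.464, -21.0, 4.2, 1.2, 6.5], [0, 0, -0.464, -21.0, 4.2, 1.2, 6.5]]])

```text
clock: 7.5
tool_pos: [0.4203, 0.1343, 0.1015]
orientation: [-180.0, -0.1, 32.5]
force: [0.7, 0.4, -0.0]
opening: 0.0652
gripper_force: 0.0
```

```bash
python3 m.py ".4221 .1352 .005 32.5"
python3 - <<'E'
from fit import *
s=snap("top")
x=pix(s,[.637,.2,.02]).astype(int)
p,i,_=fit(s,"tee",(x[0]-20,x[1]-13,40,30),z0=.004);print(p,i)
w=snap("wrist");save(w,"w2");print(pix(w,[.4449,.1497,.025]),pix(w,[.4221,.1352,.025]))
cv2.imwrite("pics/duo2.png",np.hstack([cv2.resize(s["color"][100:230,160:270,::-1],(400,472)),cv2.resize(w["color"][:,:,::-1],(400,300),interpolation=cv2.INTER_AREA)[:,:] if 0 else cv2.copyMakeBorder(cv2.resize(w["color"][:,:,::-1],(400,300)),0,172,0,0,0)]))
E
```

```text
t 7.5 p [0.4203 0.1343 0.1015] rpy [-1.7999e+02 -1.4000e-01  3.2500e+01] open 0.0652 gf 0.0 F [ 0.7  0.4 -0. ] q [ 44.   6. -38.   0. -47.  79.]
.4221 .1352 .005 32.5 -> az -0.000 shift [0.2  0.03 9.65] rows>= 3
[  0.65110133   0.20030017 186.9836324 ] 0.8101489244346387
[322.60889636 211.41205164] [322.54492877 247.6601437 ]
```

View pics/duo2.png

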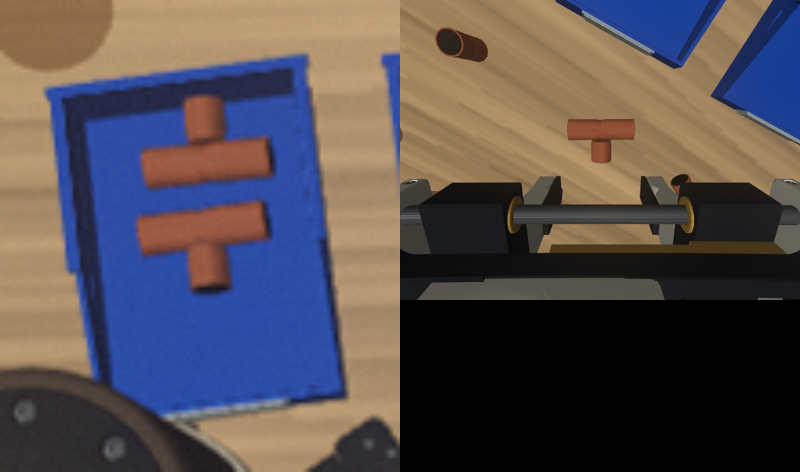

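The first tee lies flat in its bin, below the stock tee. The second tee is centred under the gripper at (600,140) in the right half of the picture. Next: descend, grip and lift.

Request:
play_rows(commands=[[[0, 0, 0, 0.2, 0, 4, 6.5], [0, 0, 0, 0.2, 0, 8, 6.5], [0, 0, 0, 0.2, 0, 9.6, 6.5], [0, 0, 0, 0.2, 0, 9.6, 6.5], [0, 0, 0, 0.2, 0, 9.6, 1.5], [0, 0, 0, 0.2, 0, 9.6, 1.5], [0, 0, 0, 0.2, 0, 9.6, 1.5], [0, 0, 0, 0.2, 0, 9.6, 1.5]]])

```text
clock: 8.27
tool_pos: [0.4222, 0.1352, 0.0048]
orientation: [-180.0, -0.0, 32.4]
force: [0.5, 0.3, -0.2]
opening: 0.0439
gripper_force: 0.0
```

Request:
play_rows(commands=[[[0, 0, 0, 0, 0, 0, 1.5], [0, 0, 0, 0, 0, 0, 1.5], [0, 0, 0, 0, 0, 0, 1.5], [0, 0, 0, 0, 0, 0, 1.5], [0, 0, 0, 0, 0, -4, 1.5], [0, 0, 0, 0, 0, -8, 1.5], [0, 0, 0, 0, 0, -10, 1.5], [0, 0, 0, 0, 0, -10, 1.5]]])

```text
clock: 8.93
tool_pos: [0.424, 0.1368, 0.1091]
orientation: [-180.0, -0.5, 32.5]
force: [0.9, 0.8, -0.9]
opening: 0.0239
gripper_force: 30.0
```

```bash
python3 m.py ".5672 .1925 .1 5.9" ".5672 .1925 .01 5.9"
```

```text
t 8.93 p [0.424  0.1368 0.1091] rpy [-179.97   -0.46   32.5 ] open 0.0239 gf 30.0 F [ 0.9  0.8 -0.9] q [ 43.   5. -37.   0. -47.  79.]
.5672 .1925 .1 5.9 -> az 0.464 shift [15.07  2.99  0.91] rows>= 4
.5672 .1925 .01 5.9 -> az -0.000 shift [0. 0. 9.] rows>= 3
```

Request:
play_rows(commands=[[[0, 0, 0.464, 15.1, 3.0, 0, 1.5], [0, 0, 0.464, 15.1, 3.0, 0, 1.5], [0, 0, 0.464, 15.1, 3.0, 0, 1.5], [0, 0, 0.464, 15.1, 3.0, 0, 1.5], [0, 0, 0.464, 15.1, 3.0, 0, 1.5], [0, 0, 0.464, 15.1, 3.0, 0, 1.5], [0, 0, 0.464, 15.1, 3.0, 0, 1.5], [0, 0, 0.464, 15.1, 3.0, 0, 1.5]]])

```text
clock: 9.6
tool_pos: [0.564, 0.1901, 0.1041]
orientation: [180.0, 0.1, 5.9]
force: [-0.5, -0.2, -1.1]
opening: 0.0241
gripper_force: 30.0
```

```bash
python3 m.py ".5672 .1925 .01 5.9"
```

```text
t 9.6 p [0.564  0.1901 0.1041] rpy [1.7998e+02 7.0000e-02 5.8900e+00] open 0.0241 gf 30.0 F [-0.5 -0.2 -1.1] q [ 37.  19. -19.  -0. -52.  58.]
.5672 .1925 .01 5.9 -> az -0.000 shift [ 0.34 -0.21  9.41] rows>= 3
```

Request:
play_rows(commands=[[[0, 0, 0, 0.3, -0.2, 4, 1.5], [0, 0, 0, 0.3, -0.2, 7.5, 1.5], [0, 0, 0, 0.3, -0.2, 9, 1.5], [0, 0, 0, 0.3, -0.2, 9.4, 1.5], [0, 0, 0, 0.3, -0.2, 9.4, 1.5], [0, 0, 0, 0.3, -0.2, 9.4, 1.5], [0, 0, 0, 0.3, -0.2, 9.4, 1.5], [0, 0, 0, 0.3, -0.2, 9.4, 4]]])

```text
clock: 10.27
tool_pos: [0.5684, 0.1933, 0.0116]
orientation: [-179.9, -0.1, 5.9]
force: [0.0, -0.5, 0.9]
opening: 0.0267
gripper_force: 0.0
```

Request:
play_rows(commands=[[[0, 0, 0, 0, 0, 0, 4.0], [0, 0, 0, 0, 0, 0, 4.0], [0, 0, 0, 0, 0, 0, 4.0], [0, 0, 0, 0, 0, -4, 4.0], [0, 0, 0, 0, 0, -8, 4.0], [0, 0, 0, 0, 0, -12, 6.5], [0, 0, 0, 0, 0, -12, 6.5], [0, 0, 0, 0, 0, -12, 6.5]]])

```text
clock: 10.93
tool_pos: [0.5696, 0.194, 0.1339]
orientation: [-179.8, -0.3, 5.9]
force: [-0.0, 0.2, -1.0]
opening: 0.0546
gripper_force: 0.0
```

```bash
python3 m.py ".4449 .3125 .12 5.9" ".4449 .3125 .012 5.9"
python3 - <<'E'
from h import *
s=snap("scene");print([d["bbox"] for d in ctrl.find_in(s,"flux_jar")],[d["bbox"] for d in ctrl.find_in(s,"tee_a")])
t=snap("top");d=ctrl.find_in(t,"coupling_c");print([(x["bbox"],x["conf"]) for x in d]);d=ctrl.find_in(t,"flux_jar");print([(x["bbox"],x["conf"]) for x in d]);
print(pix(t,[.4449,.3125,.044]),pix(t,[.4449,.3125,0]))
E
```

```text
t 10.93 p [0.5696 0.194  0.1339] rpy [-179.83   -0.32    5.87] open 0.0546 gf 0.0 F [-0.   0.2 -1. ] q [ 37.  18. -16.   0. -56.  58.]
.4449 .3125 .12 5.9 -> az -0.001 shift [-11.19 -13.07   1.39] rows>= 5
.4449 .3125 .012 5.9 -> az -0.000 shift [ 0.   0.  10.8] rows>= 3
[[386.9, 323.3, 37.3, 48.5], [280.2, 276.2, 101.6, 85.7]] [[313.1, 301.1, 34.0, 28.3], [214.6, 246.2, 100.4, 74.4], [322.9, 293.6, 35.0, 23.6]]
[([156.9, 249.2, 15.0, 11.7], 0.55)]
[([118.2, 171.1, 16.8, 21.9], 0.79)]
[159.92635413 256.13854518] [166.86657015 257.30595053]
```

Request:
play_rows(commands=[[[0, 0, 0, -11.1, -13.1, 1.0, 6.5], [0, 0, 0, -11.1, -13.1, 1.0, 6.5], [0, 0, 0, -11.1, -13.1, 1.0, 6.5], [0, 0, 0, -11.1, -13.1, 1.0, 6.5], [0, 0, 0, -11.1, -13.1, 1.0, 6.5], [0, 0, 0, -11.1, -13.1, 1.0, 6.5], [0, 0, 0, -11.1, -13.1, 1.0, 6.5]]])

```text
clock: 11.82
tool_pos: [0.4438, 0.3121, 0.1201]
orientation: [179.9, 0.0, 6.0]
force: [0.2, -0.6, 0.1]
opening: 0.065
gripper_force: 0.0
```

```bash
python3 m.py ".4449 .3125 .012 5.9"
python3 - <<'E'
from h import *
t=snap("top");w=snap("wrist");print(pix(w,[.4449,.3125,.044]),pix(w,[.4449,.3125,0]),[d["bbox"] for d in ctrl.find_in(w,"coupling_c")])
A=cv2.resize(t["color"][100:230,160:270,::-1],(400,472));B=cv2.copyMakeBorder(cv2.resize(w["color"][:,:,::-1],(400,300)),0,172,0,0,0)
cv2.imwrite("pics/duo3.png",np.hstack([A,B]))
E
```

```text
t 11.82 p [0.4438 0.3121 0.1201] rpy [1.7995e+02 4.0000e-02 5.9600e+00] open 0.065 gf 0.0 F [ 0.2 -0.6  0.1] q [ 56.  14. -24.   0. -52.  40.]
.4449 .3125 .012 5.9 -> az 0.001 shift [ 0.11 -0.03 10.81] rows>= 3
[320.65101869 247.79712734] [320.62706142 231.18233052] [[301.0, 218.6, 34.6, 47.3]]
```

View pics/duo3.png

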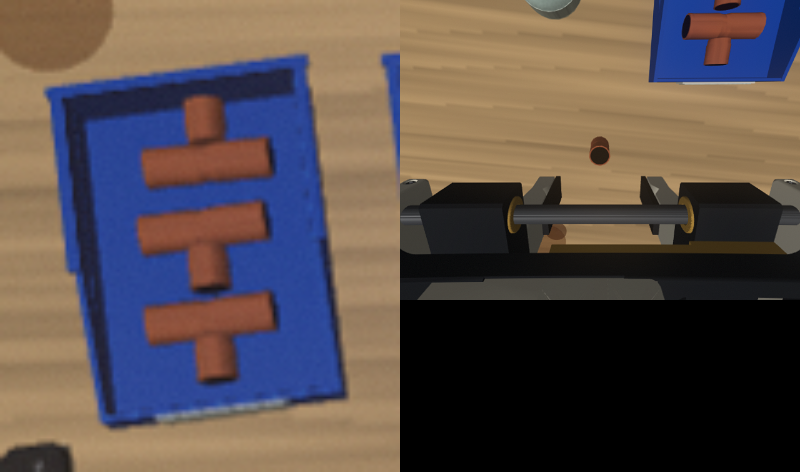

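Both tees lie flat and apart from each other. The coupling is centred between the fingers at (599,150).

Request:
play_rows(commands=[[[0, 0, 0, 0.1, 0, 4, 6.5], [0, 0, 0, 0.1, 0, 8, 6.5], [0, 0, 0, 0.1, 0, 10.8, 6.5], [0, 0, 0, 0.1, 0, 10.8, 6.5], [0, 0, 0, 0.1, 0, 10.8, 6.5], [0, 0, 0, 0.1, 0, 10.8, 1.5], [0, 0, 0, 0.1, 0, 10.8, 1.5], [0, 0, 0, 0.1, 0, 10.8, 1.5]]])

```text
clock: 12.63
tool_pos: [0.4462, 0.313, 0.0146]
orientation: [-179.9, -0.1, 5.8]
force: [0.0, -0.8, 0.3]
opening: 0.0504
gripper_force: 0.0
```

Request:
play_rows(commands=[[[0, 0, 0, 0, 0, 0, 1.5], [0, 0, 0, 0, 0, 0, 1.5], [0, 0, 0, 0, 0, 0, 1.5], [0, 0, 0, 0, 0, 0, 1.5], [0, 0, 0, 0, 0, 0, 1.5], [0, 0, 0, 0, 0, -4, 1.5], [0, 0, 0, 0, 0, -8, 1.5], [0, 0, 0, 0, 0, -12, 1.5]]])

```text
clock: 13.3
tool_pos: [0.4447, 0.3113, 0.1333]
orientation: [179.9, 0.1, 5.9]
force: [1.6, 1.6, -0.6]
opening: 0.0245
gripper_force: 30.0
```

```bash
python3 m.py ".53 .15 .132 5.8" ".6137 -.0042 .132 5.8"
```

```text
t 13.3 p [0.4447 0.3113 0.1333] rpy [1.7989e+02 1.0000e-01 5.8600e+00] open 0.0245 gf 30.0 F [ 1.6  1.6 -0.6] q [ 56.  13. -23.   0. -54.  40.]
.53 .15 .132 5.8 -> az 0.001 shift [ 6.84 16.92  0.13] rows>= 5
.6137 -.0042 .132 5.8 -> az -0.000 shift [ 6.77 16.19 -0.  ] rows>= 5
```

Request:
play_rows(commands=[[[0, 0, 0, 6.8, 16.9, 0, 1.5], [0, 0, 0, 6.8, 16.9, 0, 1.5], [0, 0, 0, 6.8, 16.9, 0, 1.5], [0, 0, 0, 6.8, 16.9, 0, 1.5], [0, 0, 0, 6.8, 16.9, 0, 1.5], [0, 0, 0, 6.8, 16.9, 0, 1.5]]])

```text
clock: 13.8
tool_pos: [0.5309, 0.1477, 0.1322]
orientation: [180.0, 0.0, 5.6]
force: [-0.1, 0.1, -0.5]
opening: 0.0245
gripper_force: 30.0
```

Request:
play_rows(commands=[[[0, 0, 0, 6.8, 16.2, 0, 1.5], [0, 0, 0, 6.8, 16.2, 0, 1.5], [0, 0, 0, 6.8, 16.2, 0, 1.5], [0, 0, 0, 6.8, 16.2, 0, 1.5], [0, 0, 0, 6.8, 16.2, 0, 1.5], [0, 0, 0, 6.8, 16.2, 0, 1.5], [0, 0, 0, 6.8, 16.2, 0, 1.5], [0, 0, 0, 6.8, 16.2, 0, 1.5]]])

```text
clock: 14.47
tool_pos: [0.6138, -0.0027, 0.1323]
orientation: [-180.0, 0.0, 5.9]
force: [-0.4, 0.4, -0.5]
opening: 0.0247
gripper_force: 30.0
```

```bash
python3 m.py ".6137 -.0042 .0175 5.8"
```

```text
t 14.47 p [ 0.6138 -0.0027  0.1323] rpy [-1.7999e+02  4.0000e-02  5.8700e+00] open 0.0247 gf 30.0 F [-0.4  0.4 -0.5] q [ 18.  19. -14.  -0. -56.  78.]
.6137 -.0042 .0175 5.8 -> az 0.001 shift [-0.02  0.15 11.48] rows>= 3
```

Request:
play_rows(commands=[[[0, 0, 0, 0, 0.1, 4, 1.5], [0, 0, 0, 0, 0.1, 8, 1.5], [0, 0, 0, 0, 0.1, 10.5, 1.5], [0, 0, 0, 0, 0.1, 11.2, 1.5], [0, 0, 0, 0, 0.1, 11.5, 1.5], [0, 0, 0, 0, 0.1, 11.5, 1.5], [0, 0, 0, 0, 0.1, 11.5, 1.5], [0, 0, 0, 0, 0.1, 11.5, 1.5]]])

```text
clock: 15.13
tool_pos: [0.6151, -0.0034, 0.0188]
orientation: [-180.0, -0.1, 5.9]
force: [0.1, 0.2, -0.2]
opening: 0.0245
gripper_force: 30.0
```

Request:
play_rows(commands=[[[0, 0, 0, 0, 0, 0, 4.5], [0, 0, 0, 0, 0, 0, 4.5], [0, 0, 0, 0, 0, 0, 4.5], [0, 0, 0, 0, 0, 0, 4.5], [0, 0, 0, 0, 0, -3, 4.5], [0, 0, 0, 0, 0, -7, 4.5], [0, 0, 0, 0, 0, -10, 6.5], [0, 0, 0, 0, 0, -10, 6.5]]])

```text
clock: 15.8
tool_pos: [0.6184, -0.004, 0.1248]
orientation: [-180.0, -0.6, 5.9]
force: [1.1, -0.0, 0.4]
opening: 0.0532
gripper_force: 0.0
```

```bash
python3 m.py ".54 .01 .11 -52" ".4394 .0204 .1 -114.8" ".4394 .0204 .005 -114.8"
```

```text
t 15.8 p [ 0.6184 -0.004   0.1248] rpy [-179.99   -0.6     5.92] open 0.0532 gf 0.0 F [ 1.1 -0.   0.4] q [ 18.  20. -15.   0. -55.  78.]
.54 .01 .11 -52 -> az 1.011 shift [-7.65 -2.2   1.48] rows>= 9
.4394 .0204 .1 -114.8 -> az 1.096 shift [-7.01  7.29  1.  ] rows>= 9
.4394 .0204 .005 -114.8 -> az -0.000 shift [-0.   0.   9.5] rows>= 3
```

Request:
play_rows(commands=[[[0, 0, 0.9, -7.6, -2.2, 0.8, 6.5], [0, 0, 0.9, -7.6, -2.2, 0.8, 6.5], [0, 0, 0.9, -7.6, -2.2, 0.8, 6.5], [0, 0, 0.9, -7.6, -2.2, 0.8, 6.5], [0, 0, 0.9, -7.6, -2.2, 0.8, 6.5], [0, 0, 0.9, -7.6, -2.2, 0.8, 6.5], [0, 0, 0.9, -7.6, -2.2, 0.8, 6.5], [0, 0, 0.9, -7.6, -2.2, 0.8, 6.5]]])

```text
clock: 16.47
tool_pos: [0.5365, 0.0097, 0.1097]
orientation: [-180.0, -0.0, -46.2]
force: [-0.3, 0.7, -0.2]
opening: 0.065
gripper_force: 0.0
```

Request:
play_rows(commands=[[[0, 0, 0.9, 0, 0, 0, 6.5], [0, 0, 0.9, 0, 0, 0, 6.5], [0, 0, 0.9, 0, 0, 0, 6.5], [0, 0, 0.9, 0, 0, 0, 6.5], [0, 0, 0.9, 0, 0, 0, 6.5], [0, 0, 0.9, 0, 0, 0, 6.5], [0, 0, 0.9, 0, 0, 0, 6.5], [0, 0, 0.9, 0, 0, 0, 6.5]]])

```text
clock: 17.13
tool_pos: [0.5364, 0.0097, 0.1096]
orientation: [180.0, 0.0, -97.7]
force: [-0.1, 1.4, -0.6]
opening: 0.0649
gripper_force: 0.0
```

```bash
python3 m.py ".4394 .0204 .1 -114.8"
```

```text
t 17.13 p [0.5364 0.0097 0.1096] rpy [180.     0.   -97.72] open 0.0649 gf 0.0 F [-0.1  1.4 -0.6] q [ 22.  14. -26.  -0. -50. -30.]
.4394 .0204 .1 -114.8 -> az 0.298 shift [0.24 9.76 0.96] rows>= 3
```

Request:
play_rows(commands=[[[0, 0, 0.298, 0.2, 9.8, 1, 6.5], [0, 0, 0.298, 0.2, 9.8, 1, 6.5], [0, 0, 0.298, 0.2, 9.8, 1, 6.5], [0, 0, 0.298, 0.2, 9.8, 1, 6.5], [0, 0, 0.298, 0.2, 9.8, 1, 6.5], [0, 0, 0.298, 0.2, 9.8, 1, 6.5]]])

```text
clock: 17.63
tool_pos: [0.4401, 0.0206, 0.1002]
orientation: [-179.9, 0.1, -114.3]
force: [0.3, 0.2, -0.2]
opening: 0.0648
gripper_force: 0.0
```

```bash
python3 m.py ".4394 .0204 .005 -114.8"
python3 - <<'E'
from h import *
t=snap("top");w=snap("wrist");print(pix(w,[.4281,-.0041,.025]),pix(w,[.4394,.0204,.025]))
A=cv2.resize(t["color"][100:230,260:370,::-1],(400,472));B=cv2.copyMakeBorder(cv2.resize(w["color"][:,:,::-1],(400,300)),0,172,0,0,0)
cv2.imwrite("pics/duo4.png",np.hstack([A,B]))
E
```

```text
t 17.63 p [0.4401 0.0206 0.1002] rpy [-1.7993e+02  7.0000e-02 -1.1427e+02] open 0.0648 gf 0.0 F [ 0.3  0.2 -0.2] q [ 28.   6. -38.   0. -46. -53.]
.4394 .0204 .005 -114.8 -> az 0.009 shift [0.05 0.06 9.52] rows>= 3
[320.65998737 213.03096435] [320.37574534 249.32296708]
```

View pics/duo4.png

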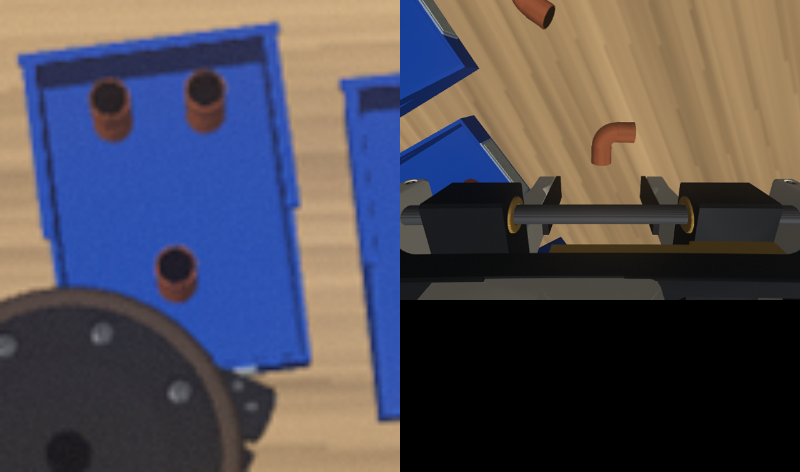

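The coupling is standing alone in its bin. The elbow's gripped leg is centred under the gripper at (601,150).

Request:
play_rows(commands=[[[0, 0, 0.009, 0, 0, 4, 6.5], [0, 0, 0.009, 0, 0, 8, 6.5], [0, 0, 0.009, 0, 0, 9.5, 6.5], [0, 0, 0.009, 0, 0, 9.5, 6.5], [0, 0, 0.009, 0, 0, 9.5, 1.5], [0, 0, 0.009, 0, 0, 9.5, 1.5], [0, 0, 0.009, 0, 0, 9.5, 1.5], [0, 0, 0.009, 0, 0, 9.5, 1.5]]])

```text
clock: 18.4
tool_pos: [0.4395, 0.0203, 0.0049]
orientation: [-180.0, 0.0, -114.9]
force: [0.2, 0.1, 0.4]
opening: 0.0438
gripper_force: 0.0
```

Request:
play_rows(commands=[[[0, 0, 0, 0, 0, 0, 1.5], [0, 0, 0, 0, 0, 0, 1.5], [0, 0, 0, 0, 0, 0, 1.5], [0, 0, 0, 0, 0, 0, 1.5], [0, 0, 0, 0, 0, -4, 1.5], [0, 0, 0, 0, 0, -8, 1.5], [0, 0, 0, 0, 0, -10, 1.5], [0, 0, 0, 0, 0, -10, 1.5]]])

```text
clock: 19.07
tool_pos: [0.4418, 0.0213, 0.1091]
orientation: [-179.7, 0.3, -114.8]
force: [0.9, -0.3, -0.5]
opening: 0.0242
gripper_force: 30.0
```

```bash
python3 m.py ".55 -.08 .11 -146" ".6431 -.1814 .11 -176.2"
```

```text
t 19.07 p [0.4418 0.0213 0.1091] rpy [-179.68    0.34 -114.81] open 0.0242 gf 30.0 F [ 0.9 -0.3 -0.5] q [ 29.   5. -37.   0. -47. -53.]
.55 -.08 .11 -146 -> az 0.544 shift [  4.66 -14.07  -0.09] rows>= 5
.6431 -.1814 .11 -176.2 -> az 0.527 shift [ -2.05 -13.61  -0.  ] rows>= 5
```

Request:
play_rows(commands=[[[0, 0, 0.54, 4.7, -14.1, 0, 1.5], [0, 0, 0.54, 4.7, -14.1, 0, 1.5], [0, 0, 0.54, 4.7, -14.1, 0, 1.5], [0, 0, 0.54, 4.7, -14.1, 0, 1.5], [0, 0, 0.54, 4.7, -14.1, 0, 1.5], [0, 0, 0.54, 4.7, -14.1, 0, 1.5], [0, 0, 0.54, 4.7, -14.1, 0, 1.5]]])

```text
clock: 19.65
tool_pos: [0.5463, -0.082, 0.1036]
orientation: [179.9, -0.1, -145.8]
force: [0.2, 0.6, -0.6]
opening: 0.0246
gripper_force: 30.0
```

Request:
play_rows(commands=[[[0, 0, 0.53, -2.0, -13.6, 0, 1.5], [0, 0, 0.53, -2.0, -13.6, 0, 1.5], [0, 0, 0.53, -2.0, -13.6, 0, 1.5], [0, 0, 0.53, -2.0, -13.6, 0, 1.5], [0, 0, 0.53, -2.0, -13.6, 0, 1.5], [0, 0, 0.53, -2.0, -13.6, 0, 1.5], [0, 0, 0.53, -2.0, -13.6, 0, 1.5], [0, 0, 0.53, -2.0, -13.6, 0, 1.5]]])

```text
clock: 20.32
tool_pos: [0.6396, -0.182, 0.1047]
orientation: [180.0, -0.0, -176.0]
force: [0.2, 0.3, -0.5]
opening: 0.0242
gripper_force: 30.0
```

```bash
python3 m.py ".6431 -.1814 .0095 -176.2"
```

```text
t 20.32 p [ 0.6396 -0.182   0.1047] rpy [ 1.7999e+02 -1.0000e-02 -1.7597e+02] open 0.0242 gf 30.0 F [ 0.2  0.3 -0.5] q [  1.  25.  -9.  -0. -56. -87.]
.6431 -.1814 .0095 -176.2 -> az 0.004 shift [-0.35  0.03  9.52] rows>= 3
```

Request:
play_rows(commands=[[[0, 0, 0, -0.3, 0, 4, 1.5], [0, 0, 0, -0.3, 0, 7.5, 1.5], [0, 0, 0, -0.3, 0, 9, 1.5], [0, 0, 0, -0.3, 0, 9.5, 1.5], [0, 0, 0, -0.3, 0, 9.5, 1.5], [0, 0, 0, -0.3, 0, 9.5, 1.5], [0, 0, 0, -0.3, 0, 9.5, 1.5], [0, 0, 0, -0.3, 0, 9.5, 4]]])

```text
clock: 20.98
tool_pos: [0.6437, -0.1824, 0.0104]
orientation: [-180.0, 0.1, -176.1]
force: [0.7, 0.4, -0.2]
opening: 0.0274
gripper_force: 0.0
```

Request:
play_rows(commands=[[[0, 0, 0, 0, 0, 0, 4.0], [0, 0, 0, 0, 0, 0, 4.0], [0, 0, 0, 0, 0, 0, 4.0], [0, 0, 0, 0, 0, -4, 4.0], [0, 0, 0, 0, 0, -8, 4.0], [0, 0, 0, 0, 0, -10, 6.5], [0, 0, 0, 0, 0, -10, 6.5], [0, 0, 0, 0, 0, -10, 6.5]]])

```text
clock: 21.65
tool_pos: [0.6442, -0.1829, 0.1117]
orientation: [-180.0, 0.2, -176.2]
force: [-0.1, 0.2, -0.7]
opening: 0.0545
gripper_force: 0.0
```

```bash
python3 m.py ".4269 -.1795 .1 -148.2"
```

```text
t 21.65 p [ 0.6442 -0.1829  0.1117] rpy [-179.99    0.21 -176.17] open 0.0545 gf 0.0 F [-0.1  0.2 -0.7] q [  1.  25.  -8.   0. -56. -87.]
.4269 -.1795 .1 -148.2 -> az -0.488 shift [21.66  1.78  1.17] rows>= 6
```

Request:
play_rows(commands=[[[0, 0, -0.488, 21.6, 1.8, 1, 6.5], [0, 0, -0.488, 21.6, 1.8, 1, 6.5], [0, 0, -0.488, 21.6, 1.8, 1, 6.5], [0, 0, -0.488, 21.6, 1.8, 1, 6.5], [0, 0, -0.488, 21.6, 1.8, 1, 6.5], [0, 0, -0.488, 21.6, 1.8, 1, 6.5], [0, 0, -0.488, 21.6, 1.8, 1, 6.5], [0, 0, -0.488, 21.6, 1.8, 1, 6.5]]])

```text
clock: 22.32
tool_pos: [0.4259, -0.1793, 0.0995]
orientation: [180.0, -0.0, -148.2]
force: [0.7, -0.1, 0.7]
opening: 0.0649
gripper_force: 0.0
```

```bash
python3 m.py ".4269 -.1795 .005 -148.2"
python3 - <<'E'
from h import *
t=snap("top");w=snap("wrist");print(pix(w,[.4498,-.1652,.025]),pix(w,[.4269,-.1795,.025]))
A=cv2.resize(t["color"][100:230,340:450,::-1],(400,472));B=cv2.copyMakeBorder(cv2.resize(w["color"][:,:,::-1],(400,300)),0,172,0,0,0)
cv2.imwrite("pics/duo5.png",np.hstack([A,B]))
E
```

```text
t 22.32 p [ 0.4259 -0.1793  0.0995] rpy [ 180.     -0.   -148.23] open 0.0649 gf 0.0 F [ 0.7 -0.1  0.7] q [  2.   8. -35.   0. -47. -60.]
.4269 -.1795 .005 -148.2 -> az -0.001 shift [-0.07 -0.07  9.45] rows>= 3
[319.3444937  284.90531763] [319.15814762 250.89156597]
```

View pics/duo5.png

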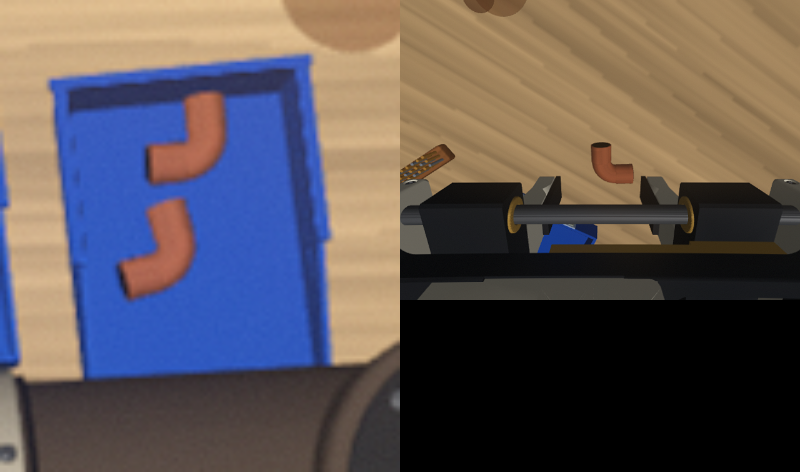

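The first elbow lies flat in its bin, slightly turned, with a visible gap to the stock elbow. The second elbow's leg is centred under the gripper at (601,155). I'll grip it and measure where the first elbow lies so I can choose the free spot.

Request:
play_rows(commands=[[[0, 0, 0, -0.1, -0.1, 4, 6.5], [0, 0, 0, -0.1, -0.1, 8, 6.5], [0, 0, 0, -0.1, -0.1, 9.45, 6.5], [0, 0, 0, -0.1, -0.1, 9.45, 6.5], [0, 0, 0, -0.1, -0.1, 9.45, 1.5], [0, 0, 0, -0.1, -0.1, 9.45, 1.5], [0, 0, 0, -0.1, -0.1, 9.45, 1.5], [0, 0, 0, -0.1, -0.1, 9.45, 1.5]]])

```text
clock: 23.08
tool_pos: [0.4284, -0.1796, 0.0053]
orientation: [-180.0, 0.0, -148.2]
force: [-0.3, 0.3, -0.8]
opening: 0.0436
gripper_force: 0.0
```

Request:
play_rows(commands=[[[0, 0, 0, 0, 0, 0, 1.5], [0, 0, 0, 0, 0, 0, 1.5], [0, 0, 0, 0, 0, 0, 1.5], [0, 0, 0, 0, 0, 0, 1.5], [0, 0, 0, 0, 0, 0, 1.5], [0, 0, 0, 0, 0, -4, 1.5], [0, 0, 0, 0, 0, -8, 1.5], [0, 0, 0, 0, 0, -10, 1.5]]])

```text
clock: 23.75
tool_pos: [0.4291, -0.1799, 0.1085]
orientation: [-179.9, 0.1, -148.2]
force: [1.0, 0.7, -0.0]
opening: 0.0241
gripper_force: 29.6
```

```bash
python3 - <<'E'
from fit import *
s=snap("top")
m=mask(s,"elbow")[100:230,340:450];n,l,st,_=cv2.connectedComponentsWithStats(m);print(st[1:])
Rb=R.from_euler('z',3.8,degrees=True).as_matrix()[:2,:2]
for q in st[1:]:
    if q[4]>150:
        p,i,_=fit(s,"elbow",(q[0]+340,q[1]+100,q[2],q[3]),z0=.004,pad=3);print(p,i,"bin",(Rb.T@(p[:2]-[.6307,-.1902])*1e3).round(1),p[2]-3.8)
E
python3 m.py ".5592 -.215 .1 -176.2"
```

```text
[[ 40  26  22  24 297]
 [ 33  55  20  27 294]
 [  5 101   3   4   4]
 [  7 106   1   2   2]
 [  8 109   1   6   6]
 [  9 117   1   5   5]
 [  9 125   1   1   1]
 [ 10 127   1   1   1]
 [ 10 129   1   1   1]]
[ 0.68236009 -0.20414959  4.76021676] 0.8227848101265823 bin [ 50.6 -17.3] 0.9602167616194617
[ 0.61808888 -0.18549735 16.10285161] 0.8125540376966972 bin [-12.3   5.5] 12.30285161215717
t 23.8 p [ 0.431  -0.18    0.1112] rpy [-179.7     0.35 -148.14] open 0.0241 gf 29.6 F [ 1.8 -1.   3. ] q [  2.   7. -34.   0. -48. -60.]
.5592 -.215 .1 -176.2 -> az 0.490 shift [-9.04 -9.74  1.12] rows>= 4
```

Request:
play_rows(commands=[[[0, 0, 0.49, -9.3, -9.7, 0.3, 1.5], [0, 0, 0.49, -9.3, -9.7, 0.3, 1.5], [0, 0, 0.49, -9.3, -9.7, 0.3, 1.5], [0, 0, 0.49, -9.3, -9.7, 0.3, 1.5], [0, 0, 0.49, -9.3, -9.7, 0.3, 1.5], [0, 0, 0.49, -9.3, -9.7, 0.3, 1.5], [0, 0, 0.49, -9.3, -9.7, 0.3, 1.5], [0, 0, 0.49, -9.3, -9.7, 0.3, 1.5]]])

```text
clock: 24.47
tool_pos: [0.557, -0.2128, 0.1021]
orientation: [180.0, -0.0, -176.2]
force: [-0.0, 0.0, -0.9]
opening: 0.0241
gripper_force: 29.6
```

```bash
python3 m.py ".5590 -.214 .0095 -176.2"
```

```text
t 24.47 p [ 0.557  -0.2128  0.1021] rpy [ 1.7999e+02 -3.0000e-02 -1.7619e+02] open 0.0241 gf 29.6 F [-0.   0.  -0.9] q [ -2.  19. -19.  -0. -52. -84.]
.5590 -.214 .0095 -176.2 -> az 0.000 shift [-0.19 -0.13  9.26] rows>= 3
```

Request:
play_rows(commands=[[[0, 0, 0, -0.1, 0, 4, 1.5], [0, 0, 0, -0.1, 0, 7.5, 1.5], [0, 0, 0, -0.1, 0, 8.8, 1.5], [0, 0, 0, -0.1, 0, 9.2, 1.5], [0, 0, 0, -0.1, 0, 9.25, 1.5], [0, 0, 0, -0.1, 0, 9.25, 1.5], [0, 0, 0, -0.1, 0, 9.25, 1.5], [0, 0, 0, -0.1, 0, 9.25, 3.6]]])

```text
clock: 25.13
tool_pos: [0.5593, -0.2129, 0.0105]
orientation: [-180.0, 0.1, -176.3]
force: [0.6, 0.2, 0.4]
opening: 0.0271
gripper_force: 0.0
```

Request:
play_rows(commands=[[[0, 0, 0, 0, 0, 0, 3.6], [0, 0, 0, 0, 0, 0, 3.6], [0, 0, 0, 0, 0, 0, 3.6], [0, 0, 0, 0, 0, -3, 3.6], [0, 0, 0, 0, 0, -7, 3.6], [0, 0, 0, 0, 0, -11, 3.6], [0, 0, 0, 0, 0, -12, 3.6], [0, 0, 0, 0, 0, -12, 3.6]]])

```text
clock: 25.8
tool_pos: [0.5616, -0.2134, 0.1343]
orientation: [-179.9, 0.4, -176.3]
force: [-0.3, 0.0, -1.0]
opening: 0.0359
gripper_force: 0.0
```

Request:
play_rows(commands=[[[0, 0, 0, 16, 0, -4, 3.6], [0, 0, 0, 16, 0, -4, 3.6], [0, 0, 0, 16, 0, -4, 3.6], [0, 0, 0, 16, 0, -4, 3.6], [0, 0, 0, 16, 0, -4, 3.6], [0, 0, 0, 16, 0, -4, 3.6], [0, 0, 0, 16, 0, -4, 3.6], [0, 0, 0, 16, 0, -4, 3.6]]])

```text
clock: 26.47
tool_pos: [0.3999, -0.2233, 0.1692]
orientation: [180.0, -0.0, -176.3]
force: [0.7, 0.3, 0.4]
opening: 0.036
gripper_force: 0.0
```

```bash
python3 m.py
python3 - <<'E'
from h import *
t=snap("top");s=snap("scene")
A=cv2.resize(t["color"][100:290,100:470,::-1],(800,411),interpolation=cv2.INTER_CUBIC)
cv2.imwrite("pics/end.png",A);cv2.imwrite("pics/end2.png",cv2.resize(s["color"][180:380,130:450,::-1],(800,500),interpolation=cv2.INTER_CUBIC))
E
```

```text
t 26.47 p [ 0.3999 -0.2233  0.1692] rpy [ 1.8000e+02 -2.0000e-02 -1.7628e+02] open 0.036 gf 0.0 F [0.7 0.3 0.4] q [ -4.   3. -30.  -0. -57. -82.]
```

View pics/end.png

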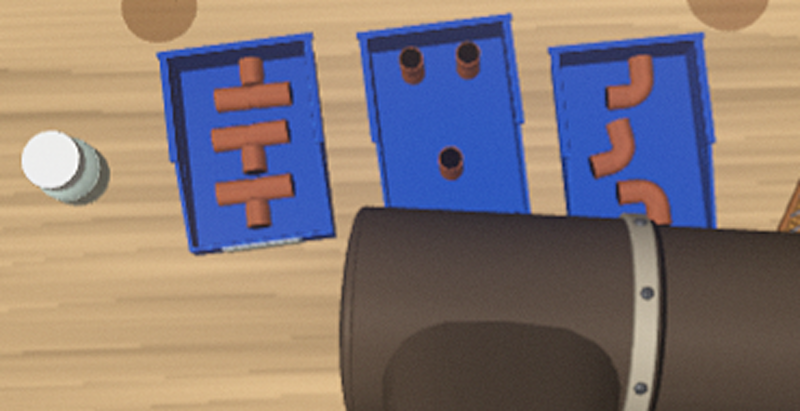

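View pics/end2.png

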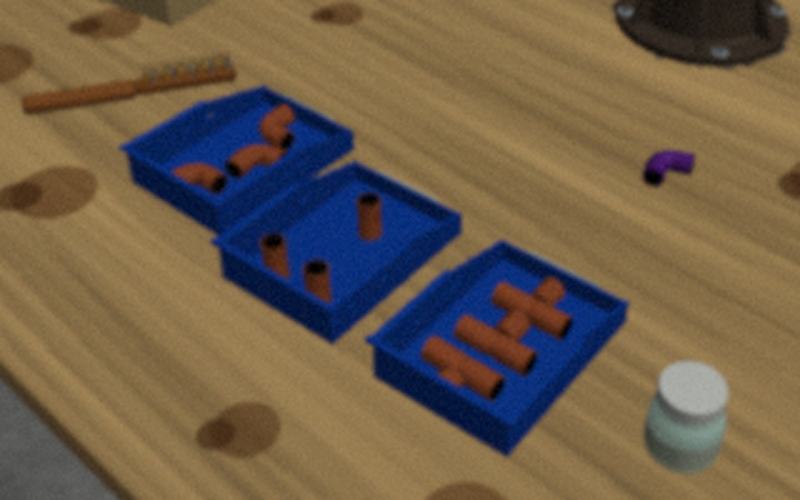

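All five fittings are in the right bins, lying flat or, for the coupling, standing. None overlap. The jar, brush and purple elbow are untouched, and the arm is clear of everything.

```bash
python3 -c "
from plant import ctrl
print(ctrl.close_job())"
```

```text
the job is handed in; nothing more can be done
None
```

All five fittings are in the bins with their own kind, in a single layer: both elbows and both tees lie flat, the coupling stands on end, and the job was handed in at about 26.5 s of the 134 s allowed.

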